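# Slide a sample brick into its rack lane

### The job

Push the pale brick that lies on the deck of the sample rack into the empty lane beside the red brick, all the way to the back stop, so that the red spring catch comes up behind it and keeps it in. Its show faces must not be rubbed, so neither the brick nor your fingers may touch the guide rails of the lane on the way. Only push, do not grip or lift the brick; leave the things on and around the rack alone and finish clear of everything.

Things in the scene. Friction and masses are not known exactly. Their poses are not given: they have to be found in the camera images.
- pale_brick: pale perforated brick lying flat on the rack's deck, 116 (own x) x 241 (own y) x 71 mm high, about 0.85 kg (mass, friction vary; slides under 3 to 10 N). Origin: centre of its underside, 18 mm above the table. It starts on the open deck before the empty lane, askew and off to one side. Push on its -y end; its +y end enters the lane first. Too wide to grip across.
- rack: fixed two-lane brick rack; plywood deck x -161 to 161, y -320 to 280 mm in its frame, deck top 18 mm above the table; origin on the table. Lanes run along its +y, from y = 59 to the rubber buffers of the blue back stop (faces at y = 250). Empty lane: centre line x = -74; the far lane (x = 74) holds a red brick lying flat. Deck before y = 59 is open.
- lane_rails: the two dark steel guide rails of the empty lane (one body, origin and axes as the rack's): bars 8 mm wide, y = 59 to 259 mm, centred on x = -148 and x = 0 mm, tops 38 mm above the table. Clear gap 140 mm: a centred, square brick has 12 mm on each side. Fingertips more than 40 mm above the table pass over the rails and the catch.
- lane_mouth (a point): point on the deck on the empty lane's centre line, level with the noses of the rails, at (-74, +60, 18) mm in the rack's frame; axes as the rack's, +y into the lane
- lane_home (a point): point on the deck on the empty lane's centre line where the brick's origin lies when the brick is against the back stop, at (-74, +129.5, 18) mm in the rack's frame; axes as the rack's, +y into the lane
- catch (a joint): red painted spring catch in the deck on the empty lane's centre line, a sloping tongue 26 mm wide, rad: 0 = up (edge at y = 3 mm in the rack's frame, 10 mm above the deck), about 0.28 = pressed flat by the brick passing over. Weak spring (1 to 2 N). It rises by itself once the brick's rear end has passed its edge; the brick then has about 6 mm of play to the stop.
- line_reel: orange line reel, 66 mm across, 60 mm high, standing on the rack's deck before the far lane; origin at the centre of its underside. Leave alone.
- nail_tin: grey tin of nails, 65 mm across, 45 mm high, on the table; origin at the centre of its underside. Leave alone.
- tape_measure: yellow tape measure, 42 x 84 x 66 mm high, standing on the rack's deck before the far lane; origin at the centre of its underside. Leave alone.

How it is judged (in metres and radians):
On the way, in this order (a step that is already met when the one before it is completed fails the run):
1. the brick's front end is pushed in between the rails (y of pale_brick in the frame of lane_home between -0.16 and -0.03 m and x of pale_brick in the frame of lane_home between -0.013 and 0.013 m and value of joint catch above 0.15 rad), for 0.1 s.
2. the brick is home at the back stop and the catch has come up behind it (y of pale_brick in the frame of lane_home above -0.008 m and value of joint catch below 0.06 rad), for 0.2 s.
At the end, for the whole second after the job is handed in: The pale brick rests flat on the deck in the empty lane, within 8 mm of the back stop and within 13 mm of the lane's centre line, touching neither rail, and the catch stands up behind it (within 0.06 rad of fully up) (all of step 2 and y of pale_brick in the frame of lane_home below 0.004 m and x of pale_brick in the frame of lane_home between -0.013 and 0.013 m and z of pale_brick in the frame of lane_home below 0.003 m and angle between pale_brick's own z axis and vertical below 0.03 rad and linear speed of pale_brick below 0.01 m/s).
It fails at once if the brick touched a guide rail of the lane (contact force between pale_brick and lane_rails above 0.3 N).
It fails at once if the robot touched a guide rail of the lane (contact force between the arm and lane_rails above 0.5 N).
It fails at once if the fingers touched a guide rail of the lane (contact force between the fingers and lane_rails above 0.5 N).
It fails at once if the brick was lifted or tipped (more than 8 mm or 0.1 rad) (z of pale_brick in the frame of lane_home above 0.008 m or angle between pale_brick's own z axis and vertical above 0.1 rad).
It fails at once if the line reel, nail tin or tape measure was moved (more than 15 mm) (distance of any of line_reel, nail_tin, tape_measure from where it was at the start of the episode above 0.015 m).
It also fails if it takes over 48 s, if anything falls off the work surface, if the arm or the gripper's body presses on something with over 40 N, if the wrist force passes 120 N, or if a joint passes its speed limit or range.

### The arm

A 6-joint arm with a two-finger parallel gripper is mounted at the origin on the work surface; the furniture and walls round the work are solid. World frame = base frame: x ahead of the robot, y to its left, z up, the work surface at z = 0. Lengths are in m, angles in degrees, forces in N, time in s.
With the tool pointing down it reaches from about 0.325 to 0.775 m from the base axis. Payload 5.5 kg.
Tool frame: the origin (TCP) lies at the centre of the arm's flange, where the gripper is bolted on; the fingertips stand 182 mm ahead of it and the grasp point (between the pads) lies 163 mm ahead of it; z points along the fingers, y is the line along which they close (so a half turn about z gives the same grasp; the last joint's range is limited). The gripper opens to 88 mm and grips with 3 to 60 N. Pads are 20 mm wide; open, the fingers measure 115 mm over their backs; the gripper's body (75 mm by 178 mm) begins 61 mm behind the grasp point.
Start: joints at [61.496, 5.22, 70.514, -0, 104.267, -3.249], TCP at [0.256, 0.543, 0.405] pointing down, gripper open.
Joint ranges: [-164.24, 164.24], [-49.07, 125.15], [9.68, 141.18], [-86.29, 266.29], [3.28, 154.24], [-151.56, 151.56]. Speed limits (degrees/s): [147.25, 147.25, 172.46, 180, 180, 180].

### API

Orientations are given as [roll, pitch, yaw] about the fixed x, y, z axes, in that order (R = Rz(yaw) Ry(pitch) Rx(roll)).
In Python, from station import r gives the robot as it stands. The module is installed in compiled form; this text tells all that it offers. Calls block until the motion is done:
- r.reach(position, orientation): joint-space move of the TCP to a pose.
- r.servo_line(position, rotation=None, speed=0.15): straight line of the TCP; rotation=None keeps the orientation; speed is the mean speed in m/s.
- r.move_joints(angles): joint-space move.
- r.let_go() and r.grab(squeeze=None): open the fingers fully, or close them until they stop; squeeze is the grip in N (None keeps the last).
- r.wait(seconds).
- r.inverse_kinematics(position, orientation): joint angles nearest the present ones, or None.
- r.sense(): the state.
- r.snapshot(name): name is "scene" or "top"; returns a dict with "frame" (400x640x3 uint8, red, green, blue), "fx", "fy", "cx", "cy" (pixels), "dist_coeffs" ([k1, k2, p1, p2, k3] as OpenCV has them; the pictures are not rectified), "R" (3x3) and "t" (3): a world point X has camera coordinates R X + t. Camera axes: x right, y down, z forward; pixel columns grow to the right and rows downward; lengths in m; the calibration is good to about 2 mm. A picture is of the moment at which its call begins. There is no depth.
A pose or a line that the arm cannot do raises r.IKError and nothing moves.
- r.hand_in(): hands the job in; it is judged then, once.
The state is a dict: "clock": time; "joints": joint angles; "joint_vel": joint speeds; "joint_torque": joint torques, N m; "tcp_pos": TCP position; "orientation": TCP orientation; "contact_force": force on the tool from outside, world axes, zero at the start; "torque": the same for the moment, N m; "opening": finger opening in m; "gripper_force": force on a finger pad.
Only numpy, scipy, OpenCV 4.12 (cv2) and the standard library are available. Lean on these libraries where they do the work, as an engineer would, in place of code of your own. Each camera call takes 0.05 s, during which the arm holds its last target. There are 200 camera calls.

## Working session

There is one attempt and no reset: what is moved stays moved. The work goes in short steps, each a Python script; the robot and the scene stay as the last script left them, time stands still between calls to the robot, and variables do not carry over. Pictures are saved under pics/ and viewed, at most 10 in all, crops included, and the job is handed in when it is done.

```bash
mkdir -p pics; python3 - <<'E'
from station import r
import cv2,pickle
d={n:r.snapshot(n) for n in("scene","top")}
pickle.dump(d,open("s0.pkl","wb"))
for n in d:
    cv2.imwrite(f"pics/{n}0.png",d[n]["frame"][:,:,::-1]); print(n,d[n]["fx"],d[n]["dist_coeffs"],-d[n]["R"].T@d[n]["t"])
print(r.sense()["clock"])
E
```

```text
scene 416.81387153992097 [-0.07235778  0.          0.          0.          0.        ] [ 0.06727813 -0.63366788  0.72679736]
top 441.99267431655574 [-0.12425227  0.          0.          0.          0.        ] [0.33881923 0.10233422 1.22973542]
0.1
```

View pics/top0.png

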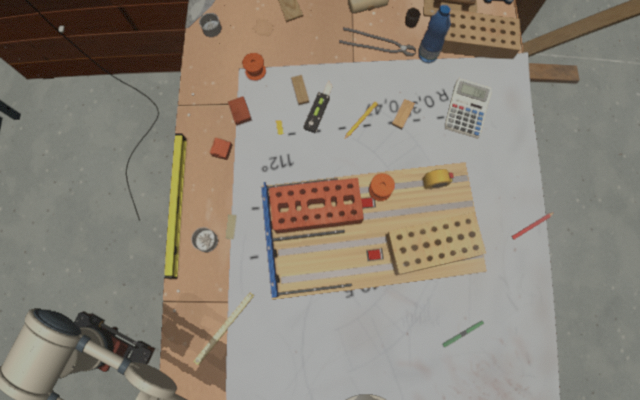

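View pics/scene0.png

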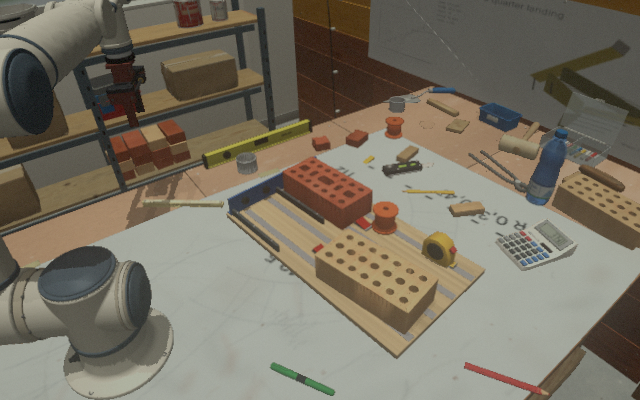

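The top view shows the rack at about (265–485, 165–298), with +y pointing left. The pale brick is at about (387–485, 207–273), the catch at (374,255), and the empty lane is the lower one. Next I'll rectify onto the deck plane and the brick-top plane.

```bash
cat > h.py <<'E'
import numpy as np,cv2
def cast(s,px,z):
    K=np.array([[s["fx"],0,s["cx"]],[0,s["fy"],s["cy"]],[0,0,1]])
    p=cv2.undistortPoints(np.array(px,float).reshape(-1,1,2),K,np.array(s["dist_coeffs"])).reshape(-1,2)
    R=np.array(s["R"]);t=np.array(s["t"]);c=-R.T@t
    d=np.c_[p,np.ones(len(p))]@R
    return (c+d*((z-c[2])/d[:,2])[:,None])[:,:2]
def rect(s,z,x0,x1,y0,y1,ppm=1000):
    # image: right = -y, up = +x
    xs=np.arange(x1,x0,-1/ppm);ys=np.arange(y1,y0,-1/ppm)
    X,Y=np.meshgrid(xs,ys,indexing="ij")
    P=np.stack([X,Y,np.full_like(X,z)],-1).reshape(-1,3)
    K=np.array([[s["fx"],0,s["cx"]],[0,s["fy"],s["cy"]],[0,0,1]])
    q=cv2.projectPoints(P,cv2.Rodrigues(np.array(s["R"]))[0],np.array(s["t"]),K,np.array(s["dist_coeffs"]))[0].reshape(*X.shape,2).astype(np.float32)
    return cv2.remap(s["frame"],q[...,0],q[...,1],cv2.INTER_LINEAR)
E
python3 - <<'E'
import pickle,cv2,numpy as np
from h import *
d=pickle.load(open("s0.pkl","rb"));s=d["top"]
print(cast(s,[(265,185),(467,163),(485,272),(275,298)],.018))
for n,z in(("top",.018),("top",.089)):
    im=rect(d[n],z,.2,.7,-.4,.4); cv2.imwrite(f"pics/r{int(z*1000)}.png",im[:,:,::-1])
E
```

```text
[[ 0.67633916  0.27445473]
 [ 0.74231441 -0.31132904]
 [ 0.42541583 -0.34001173]
 [ 0.35995011  0.23949229]]
```

View pics/r18.png

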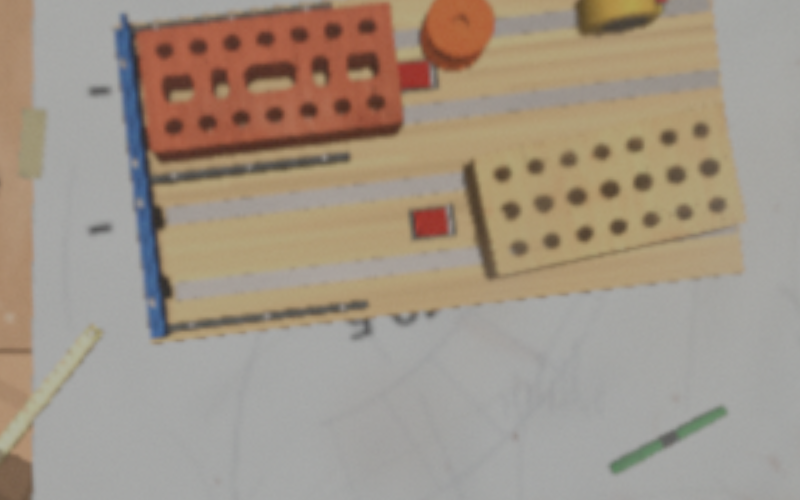

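View pics/r89.png

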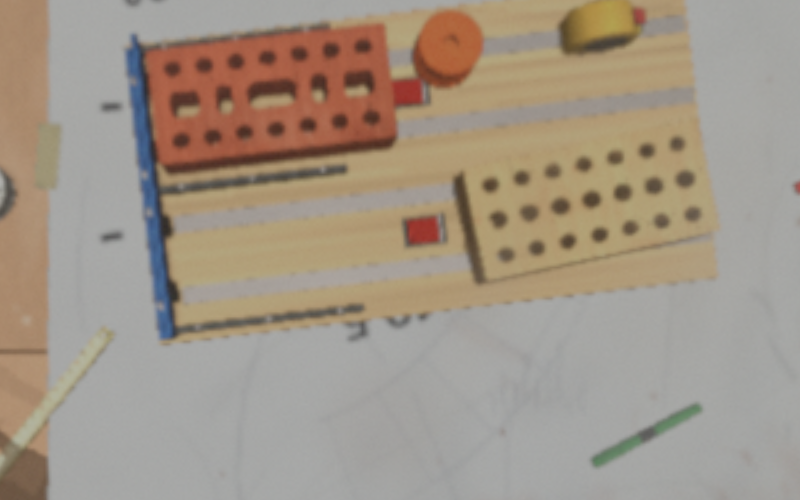

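In the rectified views (1 mm/px), the deck's near edge runs (155,341)→(743,271) and the catch is at (430,222). The brick's top face spans (458,175), (480,283), (718,232) and (690,125), and its holes are clear. I'll fit both accurately now.

```bash
cat >> h.py <<'E'
def w(px): px=np.array(px,float).reshape(-1,2); return np.c_[.7-px[:,1]/2000,.4-px[:,0]/2000]
def holes(s,poly):
    im=rect(s,.089,.2,.7,-.4,.4,2000); g=cv2.cvtColor(im,cv2.COLOR_RGB2GRAY)
    m=np.zeros_like(g); cv2.fillPoly(m,[np.int32(np.array(poly))],255)
    bg=cv2.medianBlur(g,101)
    b=((g<bg*.75)&(m>0)).astype(np.uint8)
    n,_,st,c=cv2.connectedComponentsWithStats(b)
    k=(st[:,4]>120)&(st[:,4]<1500); k[0]=False
    return w(c[k]),st[k,4]
E
python3 - <<'E'
import pickle
from h import *
s=pickle.load(open("s0.pkl","rb"))["top"]
P,a=holes(s,[(950,350),(975,545),(1425,455),(1370,255)])
print(len(P),a); (c,sz,ang)=cv2.minAreaRect(np.float32(P*1000)); print(c,sz,ang,P.mean(0)*1000)
def fit(p):
    p=np.float32(p*1000)
    for _ in range(3):
        vx,vy,x0,y0=cv2.fitLine(p,cv2.DIST_HUBER,0,.1,.1).ravel()
        e=np.abs((p[:,0]-x0)*vy-(p[:,1]-y0)*vx); p=p[e<max(2,2*np.median(e))]
    if vy<0: vx,vy=-vx,-vy
    return np.degrees(np.arctan2(-vx,vy)),x0,y0,len(p),np.median(e)
im=rect(s,.018,.2,.7,-.4,.4,2000); sat=cv2.cvtColor(im,cv2.COLOR_RGB2HSV)
S=cv2.GaussianBlur(sat[...,1],(5,5),0)
# near deck edge
pts=[]
for u in range(780,1460,10):
    v=np.where(S[500:720,u]>75)[0]
    if len(v): pts.append((u,500+v.max()+.5))
print("near edge",fit(w(pts)), pts[::12])
pts=[]
for v in list(range(20,150,5))+list(range(480,530,5)):
    u=np.where(S[v,1380:1520]>75)[0]
    if len(u): pts.append((1380+u.max()+.5,v))
print("right edge",fit(w(pts)),pts[::6])
# rails z=.038
im=rect(s,.038,.2,.7,-.4,.4,2000); g=cv2.cvtColor(im,cv2.COLOR_RGB2GRAY)
cv2.imwrite("pics/r38.png",im[250:720:,200:1000,::-1])
h=cv2.cvtColor(im,cv2.COLOR_RGB2HSV)
red=((h[...,0]<8)|(h[...,0]>172))&(h[...,1]>160); red[:,:780]=0; red[:400]=0; red[:,960:]=0
v,u=np.where(red); print("catch z38",w([(u.mean(),v.mean())]),w([(u.min(),v.min()),(u.max(),v.max())]),len(u))
E
```

```text
21 [564 644 613 653 569 633 884 868 685 888 935 895 822 584 799 558 582 686
 682 639 544]
(500.6968688964844, -191.2967529296875) (72.38260650634766, 191.4616241455078) 12.41759204864502 [ 500.84992199 -191.29711573]
near edge (np.float32(7.2680287), np.float32(406.6673), np.float32(-144.5), 61, np.float32(0.7287464)) [(780, np.float64(626.5)), (900, np.float64(610.5)), (1020, np.float64(593.5)), (1140, np.float64(580.5)), (1260, np.float64(567.5)), (1380, np.float64(548.5))]
right edge (np.float32(89.33759), np.float32(632.8747), np.float32(-311.8562), 23, np.float32(1.7245917)) [(np.float64(1420.5), 30), (np.float64(1424.5), 60), (np.float64(1427.5), 90), (np.float64(1430.5), 120), (np.float64(1428.5), 505)]
catch z38 [[ 0.4756019  -0.02806196]] [[ 0.487  -0.0135]
 [ 0.4645 -0.0425]] 2316
```

View pics/r38.png

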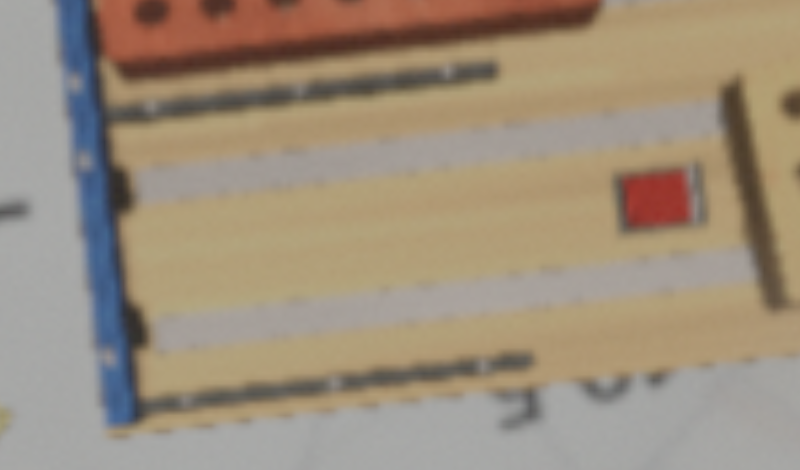

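The r38 crop shows both rails clearly: upper (115,113)→(497,69), lower (140,405)→(532,360), and the catch at (658,198). I'll fit the rails and compute the brick's pose in the rack frame.

```bash
python3 - <<'E'
import pickle,json
from h import *
s=pickle.load(open("s0.pkl","rb"))["top"]
im=rect(s,.038,.2,.7,-.4,.4,2000); g=cv2.cvtColor(im,cv2.COLOR_RGB2GRAY).astype(float)
L=[]
for (u0,v0,u1,v1) in [(335,363-2,697,319),(350,655,732,610)]:
    pts=[]
    for u in range(u0,u1-6,3):
        vc=v0+(v1-v0)*(u-u0)/(u1-u0); vv=np.arange(int(vc)-14,int(vc)+15)
        wt=np.clip(110-g[vv,u],0,None)
        if wt.sum()>50: pts.append((u,(wt*vv).sum()/wt.sum()))
    p=w(pts); k,c=np.polyfit(p[:,1],p[:,0],1)
    row=[g[int(round(v1-(u-u1)*(v0-v1)/(u0-u1)*-1)) if 0 else int(round(v1+(u-u1)*(v1-v0)/(u1-u0))),u] for u in range(u1-12,u1+14,2)]
    print(len(pts),np.degrees(np.arctan(-k)),c,np.std(p[:,0]-k*p[:,1]-c),np.int32(row)); L.append((k,c))
k=(L[0][0]+L[1][0])/2; c=(L[0][1]+L[1][1])/2; yaw=np.arctan(-k)
print("yaw",np.degrees(yaw),"spacing",(L[0][1]-L[1][1])*np.cos(yaw))
ex=np.array([np.cos(yaw),np.sin(yaw)]); ey=np.array([-ex[1],ex[0]])
nose=w([(697,319),(732,610)]); y59=(nose@ey).mean()
O=ex*(c*np.cos(yaw)+.074)+ey*(y59-.059)
print("nose y",nose@ey,"O",O)
def rk(p): return np.array([(p-O)@ex,(p-O)@ey])*1000
print("brick",rk(np.array([.5008,-.1913])),"rel yaw",12.4-np.degrees(yaw))
print("catch",rk(cast(s,cv2.convexHull(np.float32([[0,0]])).reshape(-1,2),.018)[0])*0, rk(np.array([.4756,-.0281])))
print("deck corner br",rk(w([(743*2,271*2)])[0]),"near edge pt",rk(np.array([.4067,-.1445])))
E
```

```text
118 6.943437390819223 0.5462411365124105 0.0005917977335736942 [ 80  79  78  79  93 101 112 126 139 146 151 156 156]
109 6.92540725750208 0.3991574115854195 0.00031179864028814603 [ 91  92  93  96 102 107 117 127 137 144 150 153 154]
yaw 6.934422496677173 spacing 0.14600780545671083
nose y [-0.01413305 -0.01393834] O [ 0.54808549 -0.00691413]
brick [ -69.2011023 -177.328155 ] rel yaw 5.4655775033228275
catch [0. 0.] [-74.51309727 -12.2794873 ]
deck corner br [-158.7911186  -319.24981994] near edge pt [-156.96244333 -119.50949866]
```

Brick in the rack frame: (-69, -177) mm, turned +5.5°. A single gentle arc (R≈1 m, L≈100 mm) squares and centres it before the mouth. I'll push with both open fingers flat on its rear end.

```bash
cat > p.py <<'E'
from station import r
from h import *
YAW=np.radians(6.934); O=np.array([.54809,-.00691])
ex=np.array([np.cos(YAW),np.sin(YAW)]); ey=np.array([-ex[1],ex[0]])
Z=.182+.045
def pose(x,y,th,back,z=Z,sgn=None):
    """tool pose 'back' m behind the centre of a brick at rack (x,y), rel. yaw th (rad)"""
    d=-np.sin(th)*ex+np.cos(th)*ey
    p=O+x*ex+y*ey-back*d
    return [*p,z],[180,0,float(np.degrees(YAW+th))+S]
S=90
def push_force(th=0):
    f=np.array(r.sense()["contact_force"])[:2]; return -f@(-np.sin(th)*ex+np.cos(th)*ey)
def rackpose(s,poly):
    P,a=holes(s,poly); (c,sz,ang)=cv2.minAreaRect(np.float32(P*1000))
    if sz[0]>sz[1]: ang-=90
    q=P.mean(0)-O; return len(P),q@ex*1000,q@ey*1000,ang-np.degrees(YAW),sz
E
python3 - <<'E'
import p; from p import *
x,y,th=-.0692,-.1773,np.radians(5.47)
js={}
for sg in(90,-90):
    p.S=sg; js[sg]=[r.inverse_kinematics(*pose(x,y,th,.156)),r.inverse_kinematics(*pose(-.074,.13,0,.13))]; print(sg,js[sg])
p.S=min(js,key=lambda k:abs(js[k][0][5]) if js[k][0] is not None else 999)
open("S","w").write(str(p.S))
r.reach(*pose(x,y,th,.165,.40)); r.servo_line(pose(x,y,th,.165)[0],speed=.15)
st=r.sense(); print(p.S,st["clock"],st["contact_force"],st["tcp_pos"],st["opening"])
cv2.imwrite("pics/a.png",r.snapshot("scene")["frame"][100:400,200:600,::-1])
E
sed -i 's/^S=90/S=int(open("S").read())/' p.py
```

```text
90 [array([-35.81388665,  12.6787954 ,  80.35994246,   0.        ,
        86.96126214, -48.21788665]), array([ -6.01747251, -12.20125118, 105.30936402,   0.        ,
        86.89188716, -12.95147251])]
-90 [array([-3.58138866e+01,  1.26787954e+01,  8.03599425e+01, -2.54444375e-14,
        8.69612621e+01,  1.31782113e+02]), None]
90 4.675 [ 0.01286292 -0.35117828  0.14446023] [ 0.53653128 -0.35262868  0.22847998] 0.08774349336752128
```

View pics/a.png

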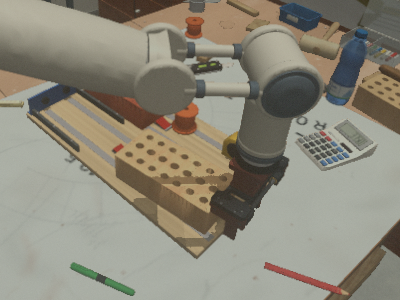

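The fingers are down just behind the brick's rear end and clear of the tape measure and reel. I'll make contact, then push along the arc.

```bash
cat >> p.py <<'E'
def contact(x,y,th,back,lim=.02):
    f0=push_force(th); b=back
    while b>back-lim:
        b-=.001; r.servo_line(pose(x,y,th,b)[0],speed=.03)
        if push_force(th)-f0>1.5: break
    return b
E
python3 - <<'E'
from p import *
x,y,th=-.0692,-.1773,np.radians(5.47)
r.servo_line(pose(x,y,th,.140)[0],speed=.05)
b=contact(x,y,th,.140); print("back",b,push_force(th)); open("b","w").write(str(b))
Lt=.10;F=[]
for s in np.arange(.01,.0851,.015):
    t=th*(1-s/Lt); X=x-(th*s-th*s*s/2/Lt); Y=y+s
    pp=pose(X,Y,t,b); r.servo_line(*pp,speed=.05); F.append(round(push_force(t),1))
print("target",X,Y,np.degrees(t),F)
im=r.snapshot("top"); st=r.sense(); print(st["clock"],np.array(st["tcp_pos"])-pp[0],st["torque"])
v=rect(im,.089,.2,.7,-.4,.4); cv2.imwrite("pics/b.png",v[:,:,::-1])
E
```

```text
back 0.131 2.2527594032076155
target -0.07386607230535988 -0.09230000000000001 0.8205000000000001 [np.float64(1.2), np.float64(1.8), np.float64(1.1), np.float64(1.4), np.float64(0.8), np.float64(1.3)]
10.275 [4.42584463e-05 3.46748570e-05 3.90522793e-05] [-0.34654364  0.02164241 -0.00411661]
```

View pics/b.png

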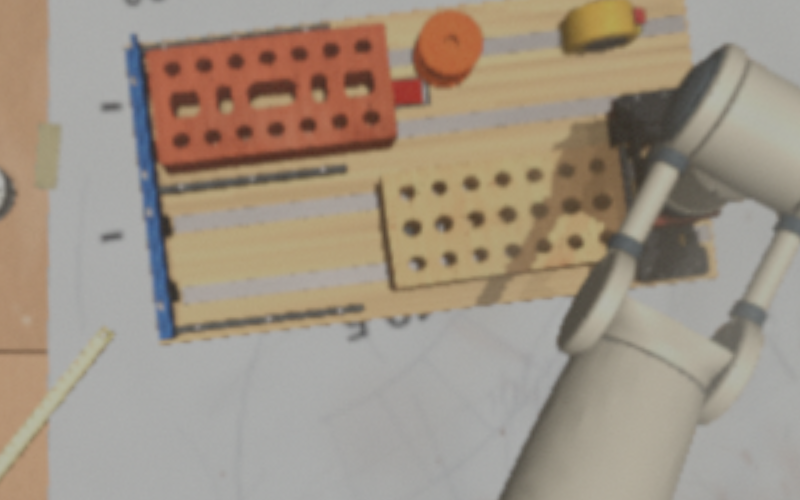

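The brick is nearly square, with its top face at (380–628, 150–290), and its front is just short of the rails. The first four hole columns are visible, so I'll measure from those.

```bash
cat >> p.py <<'E'
def measure(front):  # front 4 hole columns near front (px in 1mm picture: front hole column top, bottom)
    s=r.snapshot("top")
    f=np.array(front)*2.; d=f[1]-f[0]; n=np.array([-d[1],d[0]])/np.linalg.norm(d); n=n if n[0]>0 else -n; e=d/np.linalg.norm(d)
    poly=[f[0]-22*e-22*n,f[1]+22*e-22*n,f[1]+22*e+222*n,f[0]-22*e+222*n]
    P,a=holes(s,poly)
    q=np.c_[(P-O)@ex,(P-O)@ey]*1000
    # own grid coords
    c0=q.mean(0); th=0
    for _ in range(3):
        u=np.round((q[:,0]-c0[0]+(q[:,1]-c0[1])*np.tan(th))/36); v=(q[:,1].max()-q[:,1]+0)/31.9; v=np.round(v)
        G=np.c_[u*36.2,95.7-v*31.9]
        A=G-G.mean(0);B=q-q.mean(0); th=np.arctan2((A[:,0]*B[:,1]-A[:,1]*B[:,0]).sum(),(A*B).sum())
        R=np.array([[np.cos(th),-np.sin(th)],[np.sin(th),np.cos(th)]]); c0=q.mean(0)
    t=q.mean(0)-R@G.mean(0); res=np.abs(q-(G@R.T+t)).max()
    return len(q),t,np.degrees(th),res
E
python3 - <<'E'
from p import *
print(measure([(408,192),(418,263)]))
E
```

```text
(12, array([-73.87494553, -92.40478023]), np.float64(1.0311004838174718), np.float64(1.5419555606806252))
```

The measured pose (-73.9, -92.4, 1.0°) matches the plan. I'll carry on into the lane with a mid-way check.

```bash
python3 - <<'E'
from p import *
b=float(open("b").read()); F=[]
for Y,t in [(-.085,.4),(-.077,0),(-.06,0),(-.04,0),(-.02,0),(0,0),(.02,0)]:
    r.servo_line(*pose(-.074,Y,np.radians(t),b),speed=.05); F.append(round(push_force(),1))
print(F,r.sense()["clock"])
s=r.snapshot("top")
cv2.imwrite("pics/c.png",rect(s,.089,.2,.7,-.4,.4)[:,:,::-1])
# front hole column predicted
q=[O+ex*(-.074+dx)+ey*(.02+.0957) for dx in(.0362,-.0362)]
px=[(1000*(.4-a[1]),1000*(.7-a[0])) for a in q]; print(px,measure(px))
E
```

```text
[np.float64(2.5), np.float64(2.7), np.float64(1.6), np.float64(2.1), np.float64(2.2), np.float64(2.2), np.float64(3.0)] 13.625
[(np.float64(296.6196843071803), np.float64(203.40151643113813)), (np.float64(305.3602417632432), np.float64(275.27197389007785))] (12, array([-72.67557567,  18.75646585]), np.float64(0.04598988749897657), np.float64(1.6995937168872501))
```

View pics/c.png

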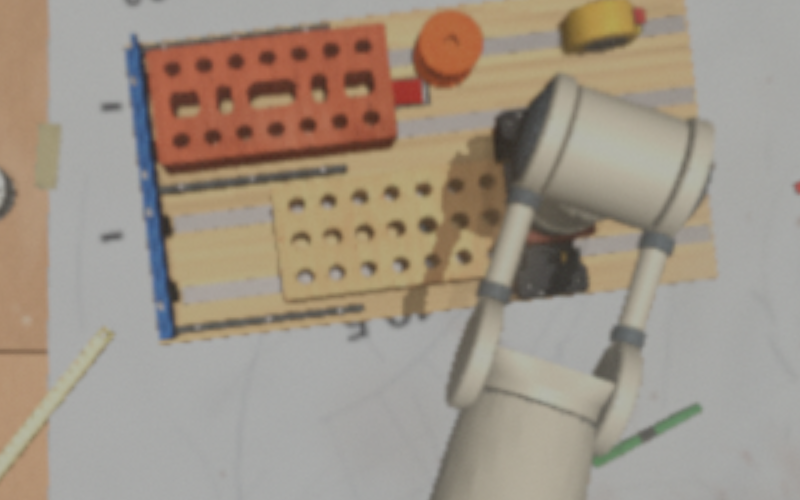

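The brick is square and centred between the rails (front edge at (272–285, 190–300), x within 1.5 mm of the centre line). Next I'll push it home, watching the force at the buffers.

```bash
python3 - <<'E'
from p import *
b=float(open("b").read()); F=[]
def go(Y,v): r.servo_line(*pose(-.074,Y,0,b),speed=v); F.append((round(Y*1000,1),round(push_force(),1)))
for Y in (.05,.08,.11,.118): go(Y,.05)
Y=.118
while Y<.138 and F[-1][1]<9:
    Y+=.001; go(Y,.02)
print(F)
r.wait(.3)
# back off, up
r.servo_line(pose(-.074,Y-.06,0,b)[0],speed=.1)
r.servo_line(pose(-.074,Y-.06,0,b,.40)[0],speed=.2)
j=list(r.sense()["joints"]); j[0]-=45; r.move_joints(j)
s=r.snapshot("top"); print(r.sense()["clock"])
q=[O+ex*(-.074+dx)+ey*(.1295+.0957) for dx in(.0362,-.0362)]
print(measure([(1000*(.4-a[1]),1000*(.7-a[0])) for a in q]))
cv2.imwrite("pics/d.png",rect(s,.018,.2,.7,-.4,.4)[:,:,::-1])
E
```

```text
[(50.0, np.float64(3.4)), (80.0, np.float64(3.5)), (110.0, np.float64(3.2)), (118.0, np.float64(3.8)), (119.0, np.float64(4.7)), (120.0, np.float64(5.8)), (121.0, np.float64(6.3)), (122.0, np.float64(5.9)), (123.0, np.float64(5.5)), (124.0, np.float64(6.8)), (125.0, np.float64(6.5)), (126.0, np.float64(7.2)), (127.0, np.float64(6.4)), (128.0, np.float64(6.4)), (129.0, np.float64(7.0)), (130.0, np.float64(11.0))]
22.7917
(12, array([-72.07304145, 129.05594592]), np.float64(0.15654477533799488), np.float64(2.657959614480589))
```

View pics/d.png

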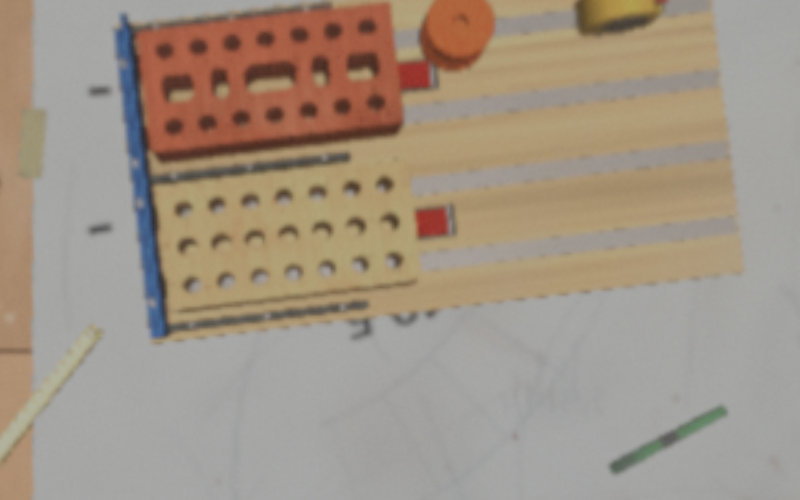

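The brick is against the stop at (160–417, 160–310), at y ≈ 129 mm. The catch stands up behind it at (433,222), looking just like the one behind the red brick, and the arm is clear.

```bash
python3 -c "
from station import r
print(r.hand_in())"
```

```text
the job is handed in; nothing more can be done
None
```

The job is handed in (no verdict was returned): the last picture shows the pale brick at the back stop, about 2 mm off the lane's centre line, with the red catch up behind it and the arm clear at about 23 s of the 48 s allowed.

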